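Screw the dark cap onto the tester's sensor port

ROBOT

A 7-joint arm with a two-finger parallel gripper is mounted at the origin on the work surface. World frame = base frame: x ahead of the robot, y to its left, z up, the work surface at z = 0. Lengths are in m, angles in degrees, forces in N, time in s.
With the tool pointing down it reaches from about 0.425 to 0.875 m from the base axis. Payload 4.7 kg.
Tool frame: the origin (TCP) lies between the finger pads; the fingertips stand 11 mm ahead of it and the grasp point (between the pads) lies 8 mm behind it (env.tcp_to_tips is the distance from the TCP to the fingertips, in m); z points along the fingers, y is the line along which they close (so a half turn about z gives the same grasp; the last joint's range is limited). The gripper opens to 87 mm and grips with 3 to 60 N. Pads are 19 mm wide; open, the fingers measure 117 mm over their backs; the gripper's body (75 mm by 190 mm) begins 51 mm behind the grasp point.
Start: joints at [-63.134, 18.392, -4.016, 83.108, 1.295, 78.541, -3.26], TCP at [0.286, 0.584, 0.234] pointing down, gripper open.
Joint ranges: [-163.93, 163.93], [-17.29, 119.83], [-79.2, 71.16], [3.27, 140.29], [-89.18, 269.18], [5.43, 117.66], [-154.24, 154.24]. Speed limits (degrees/s): [147.25, 147.25, 180, 180, 180, 180, 180].

INTERFACE

Orientations are given as [roll, pitch, yaw] about the fixed x, y, z axes, in that order (R = Rz(yaw) Ry(pitch) Rx(roll)).
In Python, from cell import env, viewer gives the robot as it stands.
- The arm moves only by the tool step_arm, never from a script. Its arguments are lists of equal length, an entry for each row: "delta_pos": the shift along the tool's x, y, z in units of 0.2 m (1.0 is 0.2 m), a list of three; "rot": the turn, a rotation vector about the tool's x, y, z in units of 1.5 rad (1.0 is 1.5 rad), a list of three; "gripper": the gripper command: -1 is shut, 1 is fully open, values between are in proportion. A call has 1 to 20 rows; each row is the pose to reach, as a shift and turn from the pose commanded when the call began, along the tool's axes at that moment; what a row does not reach only later rows make up. A row lasts 1/8 s, in which the tool goes at most 62.5 mm and 10.7 degrees, less where a joint would pass 70% of its speed; a pose out of reach is approached as far as the arm can. A call with a number of a shift or a turn outside -1 to 1 is refused whole. A call with a gripper value outside its range is refused whole. The fingers move at their own pace and stop on an object; "squeeze" is the grip in N (left out, the last holds). Time passes only in rows, so rows that repeat a pose let the fingers close. It gives the time, the measured TCP pose, the force, the opening and the grip force at its end, in the units of the state.
- env.get_obs(): the state, without advancing time (a new reading comes with each control period).
- viewer.read_camera(name): name is "scene" or "top" or "wrist"; returns a dict with "img" (420x560x3 uint8, red, green, blue), "fx", "fy", "cx", "cy" (pixels), "pose" (4x4, takes a point from camera to world coordinates). Camera axes: x right, y down, z forward; pixel columns grow to the right and rows downward; lengths in m; the calibration is good to about 2 mm. A picture is of the moment at which its call begins. There is no depth.
- env.sign_off(): hands the job in; it is judged then, once.
The state is a dict: "time_s": time; "qpos": joint angles; "joint_velocities": joint speeds; "effort": joint torques, N m; "tool_pos": TCP position; "tool_rot": TCP orientation; "force": force on the tool from outside, world axes, zero at the start; "wrist_torque": the same for the moment, N m; "grip_width": finger opening in m; "grasp_force": force on a finger pad.
Only numpy, scipy, OpenCV 4.12 (cv2) and the standard library are available. Lean on these libraries where they do the work, as an engineer would, in place of code of your own. Each camera call takes 0.05 s, during which the arm holds its last target. There are 200 camera calls.

TASK

For a dark reading, close the threaded sensor port on the test fixture with the round aluminium screw cap that stands on the bench: set it level on the port, turn it gently backwards until you feel it drop into the thread start, then screw it forward (clockwise) until it comes up against its stop, and let go. Never force the thread by pressing hard on the cap or by turning it on against a stop, and leave the other things on the bench where they are.

Things in the scene. Friction and masses are not known exactly. Their poses are not given: they have to be found in the camera images.
- cap: screw cap: round, aluminium, mouth down on the bench, 42 mm tall, 0.12-0.2 kg. Skirt of diameter 54 (wall 2); from 26.5 mm above the rim up it is a solid knurled band of diameter 56, the place to grip. Origin: centre of its lower rim, z up out of its closed top. Inside, 5 mm above the rim, three pins (diameter 5), 120 degrees apart, point inward and leave a clear bore of 38 mm
- port (a point): foot of the upright steel port, at its axis, on the fixture's black top face 60 mm above the bench; z up. Neck of diameter 36, 26 tall, coned at the top. It sits on a rubber bush and twists about 0.25 rad per N m. The cap's rim stands above this point by 10 to 16 mm while its pins lie on top of the thread, 4 to 5 mm when dropped into the thread start, about 1 mm when screwed home
- thread (a point): top of the thread, on the port's axis 18 mm above its foot. Three right-hand ramps, 120 degrees apart, outer diameter 47: each is 90 degrees long, rises 6 mm anticlockwise seen from above, has an 18 mm tall stop rib at its low end (pins set on ribs first slip 5 mm onto the ramps) and at its high end a gap (14 degrees of play for a pin) before the next rib. No pose tells where the gaps lie
- seal_top (a point): top of the sprung black rubber seal in the port's mouth, 32 mm above the foot; diameter 24, gives 1 mm per 1.5 N. It carries the dropped cap, and lifts it again when let go unless the thread holds it. Turned backward (at most 110 degrees) the cap drops at a gap, or at once if set down over one; farther back it meets ribs. Forward it is drawn down to its stop in 85 to 105 degrees
- fixture: test fixture, fixed: low white box with a black top plate, 180 x 200, 60 tall, with four steel pins 12 tall near its corners and the port in its middle; origin at the centre of its underside
- meter: white handheld meter lying flat, 85 x 140 x 24; origin at the centre of its underside; bystander, leave alone
- plug: small black stepped plug standing up, diameter 34 at the foot and 22 at the top, 30 tall; origin at the centre of its underside; bystander, leave alone
- gauge_ring: flat plain steel ring, diameter 50, hole 32, 14 tall; origin at the centre of its underside; bystander, leave alone
- brush: small brush with a wooden handle, about 150 long, lying on the bench; bystander, leave alone
Things that resemble listed ones, but are neither listed nor needed, are in the scene too. Of the things like the cap, leave any that is orange or red; of the rest the smaller one is meant.

How it is judged (in metres and radians):
On the way:
1. the cap has dropped into the thread start of the port (horizontal distance between cap and port below 0.004 m and z of cap in the frame of port below 0.0085 m and angle between cap's own z axis and vertical below 0.1 rad).
At the end, for the whole second after the job is handed in: the cap is on the port, screwed down with its rim less than 2.5 mm above the foot of the port (about 1 mm at the stop), centred within 3 mm, upright within 0.05 rad, at rest and let go (horizontal distance between cap and port below 0.003 m and z of cap in the frame of port below 0.0025 m and angle between cap's own z axis and vertical below 0.05 rad and linear speed of cap below 0.01 m/s and contact force between the fingers and cap below 0.1 N); the robot touches nothing.
It fails at once if the thread is forced (more than 40 N between cap and port or fixture) (contact force between cap and fixture above 40 N).
It fails at once if another thing on the bench is shoved by more than 30 mm (distance of any of meter, plug, gauge_ring, brush from where it was at the start of the episode above 0.03 m).
It also fails if it takes over 67 s, if anything falls off the work surface, if the arm or the gripper's body presses on something with over 40 N, if the wrist force passes 120 N, or if a joint passes its speed limit or range.

## Working session

There is one attempt and no reset: what is moved stays moved. The work goes in short steps, Python scripts to look and compute and a tool call to move; the robot and the scene stay as the last step left them, time stands still between calls to the robot, and variables do not carry over. Pictures are saved under pics/ and viewed, at most 10 in all, crops included, and the job is handed in when it is done.

Besides the shell and the picture viewer there is one more tool, called after ">>>" as name(argument=value, ...), one argument or row to a line, values as JSON. step_arm: Moves the arm, as the interface text tells. Shifts and turns lie within -1 to 1; 1 stands for 0.2 m of shift or 1.5 rad of turn. Its arguments: {"type":"object","properties":{"delta_pos":{"type":"array"},"rot":{"type":"array"},"gripper":{"type":"array"},"squeeze":{"type":"number"}},"required":["delta_pos","rot","gripper"]}

```bash
mkdir -p pics; cat > h.py <<'E'
import numpy as np, cv2, json
from cell import env, viewer
def snap(n,f):
    c=viewer.read_camera(n); cv2.imwrite(f'pics/{f}.png',c['img'][:,:,::-1])
    np.savez(f'pics/{f}.npz',**{k:c[k] for k in('fx','fy','cx','cy','pose')}); return c
def px(f,u,v,z):
    c=np.load(f'pics/{f}.npz'); P=c['pose']
    d=P[:3,:3]@np.array([(u-c['cx'])/c['fx'],(v-c['cy'])/c['fy'],1]); o=P[:3,3]
    return o+d*(z-o[2])/d[2]
def proj(f,p):
    c=np.load(f'pics/{f}.npz'); P=c['pose']; q=P[:3,:3].T@(np.array(p)-P[:3,3])
    return c['fx']*q[0]/q[2]+c['cx'],c['fy']*q[1]/q[2]+c['cy']
E
python3 - <<'E'
from h import *
a=snap('top','top0'); b=snap('scene','scene0')
print(a['pose'].round(3),b['pose'].round(3),a['fx'])
o=env.get_obs(); print(o)
E
```

```text
[[-0.005 -0.982  0.188  0.387]
 [-1.     0.    -0.025  0.136]
 [ 0.024 -0.188 -0.982  1.069]
 [ 0.     0.     0.     1.   ]] [[-0.38   0.59  -0.713  1.218]
 [ 0.925  0.248 -0.288  0.38 ]
 [ 0.007 -0.769 -0.64   0.687]
 [ 0.     0.     0.     1.   ]] 494.53545634498687
{'time_s': 0.1, 'qpos': array([-63.13383612,  18.43231691,  -4.01705954,  83.16572081,
         1.2949977 ,  78.54188026,  -3.25846481]), 'joint_velocities': array([-0.08528183, -0.09807096, -0.03452024, -0.22055948, -0.0776267 ,
       -0.09155084,  0.07535681]), 'effort': array([-1.85786425e-04, -4.92572808e+01, -4.05698279e-01, -3.13401139e+01,
       -6.43048645e-02,  3.93881940e-02,  5.84859504e-05]), 'tool_pos': array([0.28535977, 0.58349422, 0.23261857]), 'tool_rot': array([-1.79905318e+02,  4.95239087e-03,  1.53946371e+02]), 'force': array([ 0.10717932, -0.41356435, -0.66340712]), 'wrist_torque': array([ 0.00413783, -0.0088536 ,  0.00651988]), 'grasp_force': 0.0, 'grip_width': 0.08686157337583401}
```

View pics/top0.png

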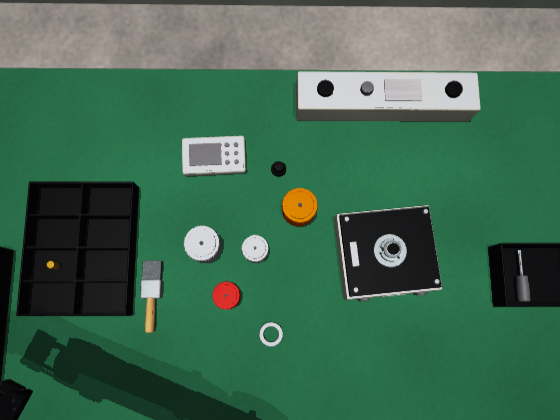

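View pics/scene0.png

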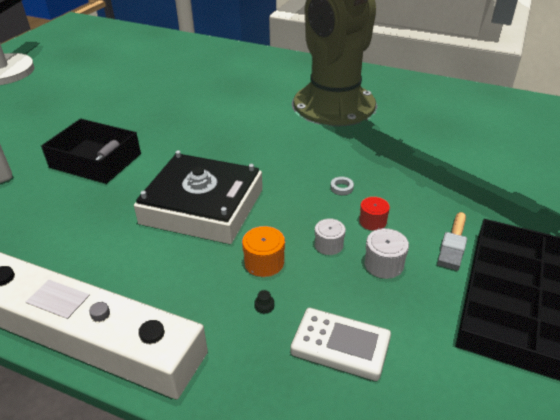

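Top view: cap-like things are the large grey cap (201,243), the small grey cap (255,248), the orange cap (300,206) and the red cap (226,295). I'm choosing the small grey one (255,248). The port is at about (392,249). Next is one close crop of both.

```bash
python3 - <<'E'
from h import *
im=cv2.imread('pics/top0.png')
a=cv2.resize(im[210:290,180:280],(400,320),interpolation=3); b=cv2.resize(im[210:290,342:442],(400,320),interpolation=3)
cv2.imwrite('pics/crop.png',np.hstack([a,b]))
print(px('top0',255,248,.042),px('top0',391.5,249,.087),px('scene0',330,228,.042), px('scene0',199,175,.092))
for f in [(341,212,.06),(427,207,.06),(441,288,.06),(349,294,.06)]: print(px('top0',*f))
E
```

```text
[0.5260216  0.16952581 0.042     ] [ 0.5174349  -0.10619997  0.087     ] [0.52779451 0.17118215 0.042     ] [ 0.53469403 -0.09647065  0.092     ]
[ 0.59913077 -0.01026449  0.06      ]
[ 0.60990209 -0.19212108  0.06      ]
[ 0.44067765 -0.21073651  0.06      ]
[ 0.42930538 -0.02194584  0.06      ]
```

View pics/crop.png

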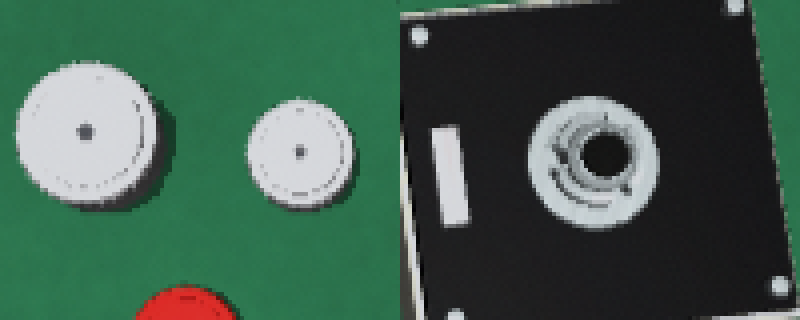

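Crop: the small grey cap has a clean centre at full-image (255,248). The seal is at about (393.7,248.7), with thread ribs visible around it.

```bash
cat >> h.py <<'E'
from scipy.spatial.transform import Rotation as R
def go(p,yaw,start=None):
    o=env.get_obs(); R0=R.from_euler('xyz',o['tool_rot'],degrees=True); R1=R.from_euler('xyz',[180,0,yaw],degrees=True)
    d=R0.inv().apply(np.array(p)-o['tool_pos'])/.2; r=(R0.inv()*R1).as_rotvec()/1.5
    print('dpos',d.round(4),'rot',r.round(4),'at',o['tool_pos'].round(4),o['tool_rot'].round(2),'q7',o['qpos'][6].round(1),'F',o['force'].round(1),'t',o['time_s'])
E
python3 - <<'E'
from h import *
print(px('top0',393.7,248.7,.092))
go([.527,.170,.2],135)
E
```

```text
[ 0.51736791 -0.10942425  0.092     ]
dpos [-1.9935 -1.3265  0.1655] rot [-1.100e-03  2.000e-04  2.205e-01] at [0.2854 0.5835 0.2326] [-179.91    0.    153.95] q7 -3.3 F [ 0.1 -0.4 -0.7] t 0.1
```

>>> step_arm(
  delta_pos=[
    [-0.25, -0.166, 0.04],
    [-0.5, -0.332, 0.08],
    [-0.75, -0.5, 0.08],
    [-0.997, -0.663, 0.08],
    [-0.997, -0.663, 0.08],
  ],
  rot=[
    [0, 0, 0],
    [0, 0, 0],
    [0, 0, 0],
    [0, 0, 0],
    [0, 0, 0],
  ],
  gripper=[1, 1, 1, 1, 1],
  squeeze=20,
)

```text
time_s: 0.72
tool_pos: [0.4102, 0.3715, 0.2175]
tool_rot: [-179.9, 0.1, 153.4]
force: [-0.8, 0.1, 0.1]
grip_width: 0.0871
grasp_force: 0.0
```

>>> step_arm(
  delta_pos=[
    [-0.25, -0.166, 0.04],
    [-0.5, -0.332, 0.08],
    [-0.75, -0.5, 0.08],
    [-0.997, -0.663, 0.08],
    [-0.997, -0.663, 0.08],
    [-0.997, -0.663, 0.08],
  ],
  rot=[
    [0, 0, 0.1],
    [0, 0, 0.2],
    [0, 0, 0.22],
    [0, 0, 0.22],
    [0, 0, 0.22],
    [0, 0, 0.22],
  ],
  gripper=[1, 1, 1, 1, 1, 1],
)

```text
time_s: 1.48
tool_pos: [0.5267, 0.172, 0.2012]
tool_rot: [-180.0, -0.1, 135.1]
force: [-0.4, 0.3, -1.5]
grip_width: 0.0867
grasp_force: 0.0
```

```bash
python3 - <<'E'
from h import *
snap('wrist','w1'); go([.527,.170,.1],135)
print(proj('w1',[.527,.17,.042]))
E
```

```text
dpos [-0.0125 -0.0075  0.5059] rot [-0.0001 -0.0009  0.0023] at [0.5264 0.1727 0.2012] [-1.7999e+02 -7.0000e-02  1.3520e+02] q7 26.1 F [-0.2  0.  -0. ] t 1.525
(np.float64(278.25048925752645), np.float64(201.1029974251855))
```

View pics/w1.png

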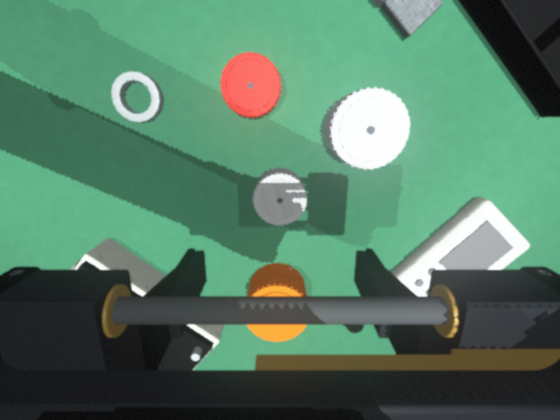

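The wrist view shows the target cap's centre at (280,200), within about 2 px of the prediction, and both fingers have room.

```bash
python3 - <<'E'
from h import *
p=px('w1',280,200,.042); print(p)
go([p[0],p[1],.028],135)
E
```

```text
[0.52744175 0.17212569 0.042     ]
dpos [-0.007   0.0017  0.8659] rot [-0.0001 -0.0009  0.0023] at [0.5264 0.1727 0.2012] [-1.7999e+02 -7.0000e-02  1.3520e+02] q7 26.1 F [-0.2  0.  -0. ] t 1.525
```

>>> step_arm(
  delta_pos=[
    [-0.005, 0, 0.3],
    [-0.005, 0, 0.55],
    [-0.005, 0, 0.72],
    [-0.005, 0, 0.82],
    [-0.005, 0, 0.865],
    [-0.005, 0, 0.865],
    [-0.005, 0, 0.865],
    [-0.005, 0, 0.865],
    [-0.005, 0, 0.865],
    [-0.005, 0, 0.865],
    [-0.005, 0, 0.865],
    [-0.005, 0, 0.865],
  ],
  rot=[
    [0, 0, 0],
    [0, 0, 0],
    [0, 0, 0],
    [0, 0, 0],
    [0, 0, 0],
    [0, 0, 0],
    [0, 0, 0],
    [0, 0, 0],
    [0, 0, 0],
    [0, 0, 0],
    [0, 0, 0],
    [0, 0, 0],
  ],
  gripper=[1, 1, 1, 1, 1, 1, -1, -1, -1, -1, -1, -1],
  squeeze=20,
)

```text
time_s: 3.02
tool_pos: [0.5283, 0.1699, 0.0289]
tool_rot: [180.0, 0.0, 135.0]
force: [-0.4, -0.2, 2.5]
grip_width: 0.0557
grasp_force: 20.0
```

>>> step_arm(
  delta_pos=[
    [0, 0, -0.1],
    [0, 0, -0.4],
    [0, 0, -0.7],
    [0, 0, -0.95],
    [0, 0, -0.95],
    [0, 0, -0.95],
  ],
  rot=[
    [0, 0, 0],
    [0, 0, 0],
    [0, 0, 0],
    [0, 0, 0],
    [0, 0, 0],
    [0, 0, 0],
  ],
  gripper=[-1, -1, -1, -1, -1, -1],
)

```text
time_s: 3.78
tool_pos: [0.5273, 0.1696, 0.2173]
tool_rot: [-179.9, -0.0, 135.0]
force: [-0.2, 0.1, -2.3]
grip_width: 0.0553
grasp_force: 20.0
```

```bash
python3 - <<'E'
from h import *
go([.495,-.01,.22],97); go([.467,-.196,.22],60)
E
```

```text
dpos [-0.5203 -0.7493 -0.0127] rot [-1.300e-03 -1.000e-04  4.426e-01] at [0.5273 0.1696 0.2173] [-1.7990e+02 -5.0000e-02  1.3504e+02] q7 26.2 F [-0.2  0.1 -2.3] t 3.775
dpos [-1.0784 -1.5063 -0.0118] rot [-1.300e-03  3.000e-04  8.731e-01] at [0.5273 0.1696 0.2173] [-1.7990e+02 -5.0000e-02  1.3504e+02] q7 26.2 F [-0.2  0.1 -2.3] t 3.775
```

>>> step_arm(
  delta_pos=[
    [-0.13, -0.19, 0],
    [-0.26, -0.375, 0],
    [-0.39, -0.56, 0],
    [-0.52, -0.75, 0],
    [-0.52, -0.75, 0],
  ],
  rot=[
    [0, 0, 0.11],
    [0, 0, 0.22],
    [0, 0, 0.33],
    [0, 0, 0.44],
    [0, 0, 0.44],
  ],
  gripper=[-1, -1, -1, -1, -1],
)

```text
time_s: 4.4
tool_pos: [0.4936, -0.0143, 0.2164]
tool_rot: [-179.8, 0.1, 96.8]
force: [0.8, 1.0, -3.3]
grip_width: 0.0558
grasp_force: 20.0
```

```bash
python3 - <<'E'
from h import *
go([.467,-.196,.22],60)
E
```

```text
dpos [-0.8864 -0.2395 -0.0159] rot [-0.0024  0.0016  0.4279] at [ 0.4936 -0.0143  0.2164] [-1.7976e+02  6.0000e-02  9.6770e+01] q7 5.2 F [ 0.8  1.  -3.3] t 4.4
```

>>> step_arm(
  delta_pos=[
    [-0.22, -0.06, 0],
    [-0.44, -0.12, 0],
    [-0.66, -0.18, 0],
    [-0.89, -0.24, 0],
    [-0.89, -0.24, 0],
    [-0.89, -0.24, 0],
    [-0.89, -0.24, 0],
  ],
  rot=[
    [0, 0, 0.11],
    [0, 0, 0.22],
    [0, 0, 0.33],
    [0, 0, 0.43],
    [0, 0, 0.43],
    [0, 0, 0.43],
    [0, 0, 0.43],
  ],
  gripper=[-1, -1, -1, -1, -1, -1, -1],
)

```text
time_s: 5.28
tool_pos: [0.4706, -0.1905, 0.2177]
tool_rot: [-179.9, 0.0, 60.5]
force: [-0.2, -0.2, -1.2]
grip_width: 0.0554
grasp_force: 20.0
```

```bash
python3 - <<'E'
from h import *
snap('wrist','w2'); snap('top','top2'); go([.5174,-.109,.18],60)
print(proj('w2',[.5174,-.1092,.092])); o=env.get_obs(); t=o['tool_pos']; print(proj('w2',t+[0,0,.0131]),proj('top2',t+[0,0,.0131]))
E
```

```text
dpos [0.4719 0.001  0.1909] rot [-0.0004 -0.      0.005 ] at [ 0.4707 -0.191   0.2182] [-179.96   -0.     60.43] q7 -9.7 F [ 0.6  0.1 -1.7] t 5.375
(np.float64(281.654754250624), np.float64(102.20457098906348))
(np.float64(281.7221415161616), np.float64(290.5906987597905)) (np.float64(462.1683775794807), np.float64(264.89567837217214))
```

View pics/w2.png

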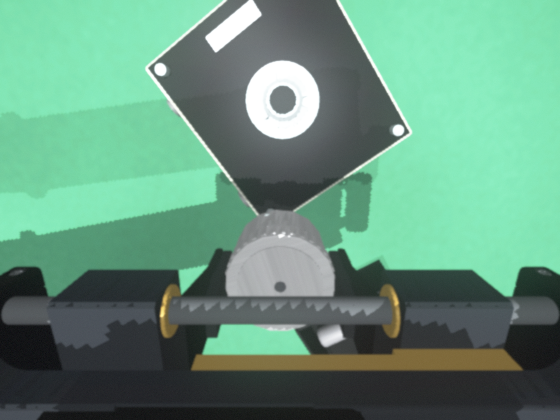

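The wrist view shows the port seal near (283,99) and the held cap's centre dot near (280,287). I'll enlarge both to get accurate centres.

```bash
python3 - <<'E'
from h import *
im=cv2.imread('pics/w2.png')
a=cv2.resize(im[55:145,238:328],(540,540),interpolation=3); t=im[262:312,260:300]; b=cv2.resize(t,(240,300),interpolation=3)
b=cv2.copyMakeBorder(b,0,240,0,0,cv2.BORDER_CONSTANT)
cv2.imwrite('pics/crop2.png',np.hstack([a,b]))
E
```

```text
(no output)
```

View pics/crop2.png

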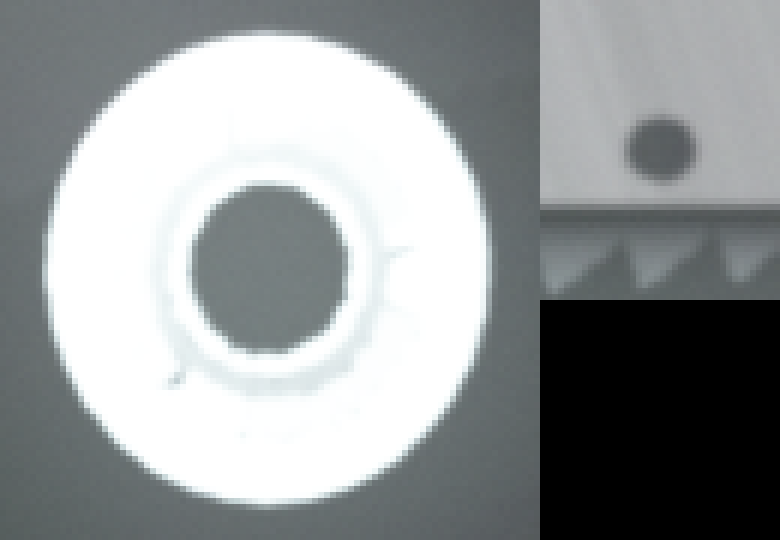

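```bash
python3 - <<'E'
from h import *
o=env.get_obs(); t=o['tool_pos']
print(np.load('pics/w2.npz')['pose'].round(3))
s=px('w2',282.8,99.5,.092); f=px('w2',282.7,99.7,.062); c=px('w2',280.2,287,t[2]+.0131)
print('seal',s,'flange',f,'cap',c,'tcp',t)
Rt=R.from_euler('xyz',o['tool_rot'],degrees=True); print('cap in tool',Rt.inv().apply(c-t))
im=cv2.imread('pics/top2.png'); print(px('top2',393.7,248.7,.092))
go([t[0]+s[0]-c[0],t[1]+s[1]-c[1],.15],60.43)
E
```

```text
[[ 0.87  -0.469 -0.152  0.512]
 [-0.493 -0.829 -0.265 -0.116]
 [-0.002  0.306 -0.952  0.369]
 [ 0.     0.     0.     1.   ]]
seal [ 0.51928806 -0.10781025  0.092     ] flange [ 0.51987678 -0.10702355  0.062     ] cap [ 0.47101626 -0.18881726  0.23127783] tcp [ 0.47066712 -0.19099858  0.21817783]
cap in tool [ 0.00206961 -0.0007813  -0.01309948]
[ 0.51736791 -0.10942425  0.092     ]
dpos [0.4714 0.0103 0.3409] rot [-0.0004 -0.      0.    ] at [ 0.4707 -0.191   0.2182] [-179.96   -0.     60.43] q7 -9.7 F [ 0.6  0.1 -1.7] t 5.375
```

>>> step_arm(
  delta_pos=[
    [0.15, 0.002, 0],
    [0.32, 0.005, 0],
    [0.45, 0.008, 0.1],
    [0.471, 0.008, 0.25],
    [0.471, 0.008, 0.4],
    [0.471, 0.008, 0.49],
    [0.471, 0.008, 0.49],
    [0.471, 0.008, 0.49],
    [0.471, 0.008, 0.49],
  ],
  rot=[
    [0, 0, 0],
    [0, 0, 0],
    [0, 0, 0],
    [0, 0, 0],
    [0, 0, 0],
    [0, 0, 0],
    [0, 0, 0],
    [0, 0, 0],
    [0, 0, 0],
  ],
  gripper=[-1, -1, -1, -1, -1, -1, -1, -1, -1],
)

```text
time_s: 6.5
tool_pos: [0.5194, -0.1116, 0.1219]
tool_rot: [179.9, -0.1, 60.3]
force: [0.9, 0.7, -1.5]
grip_width: 0.0555
grasp_force: 20.0
```

```bash
python3 - <<'E'
from h import *
snap('wrist','w3'); snap('scene','s3')
go([.5186,-.1098,.1059],60.43); t=env.get_obs()['tool_pos']
im=cv2.imread('pics/w3.png'); i2=cv2.imread('pics/s3.png')[120:240,130:270]
cv2.imwrite('pics/c3.png',np.hstack([cv2.resize(im,(400,300)),cv2.resize(i2,(350,300),interpolation=3)]))
E
```

```text
dpos [ 0.0062 -0.0067  0.078 ] rot [ 0.001  -0.0007 -0.002 ] at [ 0.5191 -0.1115  0.1215] [ 1.7992e+02 -6.0000e-02  6.0260e+01] q7 -15.7 F [ 0.2  0.4 -1.8] t 6.6
```

View pics/c3.png

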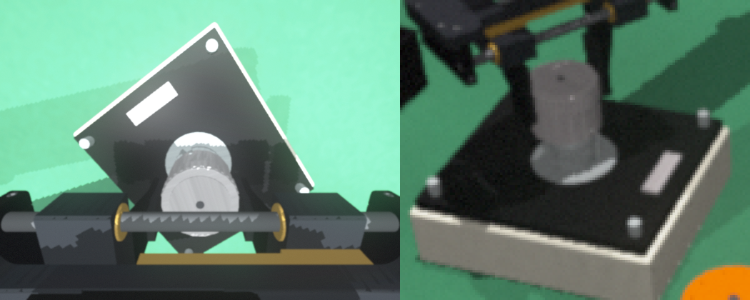

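The cap hangs level above the port flange, and the two look concentric in both views. Next I'll correct about 1.5 mm sideways and lower slowly.

>>> step_arm(
  delta_pos=[
    [0.006, -0.006, 0.0],
    [0.006, -0.006, 0.02],
    [0.006, -0.006, 0.03],
    [0.006, -0.006, 0.04],
    [0.006, -0.006, 0.05],
    [0.006, -0.006, 0.05],
  ],
  rot=[
    [0, 0, 0],
    [0, 0, 0],
    [0, 0, 0],
    [0, 0, 0],
    [0, 0, 0],
    [0, 0, 0],
  ],
  gripper=[-1, -1, -1, -1, -1, -1],
)

```text
time_s: 7.35
tool_pos: [0.5179, -0.1098, 0.1103]
tool_rot: [-180.0, 0.0, 60.3]
force: [-0.2, 0.0, -1.6]
grip_width: 0.0555
grasp_force: 20.0
```

>>> step_arm(
  delta_pos=[
    [0, 0, 0.005],
    [0, 0, 0.01],
    [0, 0, 0.015],
    [0, 0, 0.015],
  ],
  rot=[
    [0, 0, 0],
    [0, 0, 0],
    [0, 0, 0],
    [0, 0, 0],
  ],
  gripper=[-1, -1, -1, -1],
)

```text
time_s: 7.85
tool_pos: [0.518, -0.1098, 0.1075]
tool_rot: [-180.0, 0.0, 60.3]
force: [0.7, 0.3, -1.3]
grip_width: 0.0554
grasp_force: 20.0
```

>>> step_arm(
  delta_pos=[
    [0, 0, 0.005],
    [0, 0, 0.01],
    [0, 0, 0.01],
  ],
  rot=[
    [0, 0, 0],
    [0, 0, 0],
    [0, 0, 0],
  ],
  gripper=[-1, -1, -1],
)

```text
time_s: 8.22
tool_pos: [0.518, -0.1097, 0.1055]
tool_rot: [-180.0, 0.0, 60.3]
force: [-0.2, -0.2, -0.9]
grip_width: 0.0553
grasp_force: 20.0
```

>>> step_arm(
  delta_pos=[
    [0, 0, 0.005],
    [0, 0, 0.01],
    [0, 0, 0.01],
  ],
  rot=[
    [0, 0, 0],
    [0, 0, 0],
    [0, 0, 0],
  ],
  gripper=[-1, -1, -1],
)

```text
time_s: 8.6
tool_pos: [0.5182, -0.1098, 0.1038]
tool_rot: [180.0, -0.0, 60.3]
force: [-0.4, 1.2, 0.8]
grip_width: 0.0553
grasp_force: 20.0
```

>>> step_arm(
  delta_pos=[
    [0, 0, 0],
    [0, 0, 0],
    [0, 0, 0],
  ],
  rot=[
    [0, 0, -0.06],
    [0, 0, -0.12],
    [0, 0, -0.12],
  ],
  gripper=[-1, -1, -1],
)

```text
time_s: 8.98
tool_pos: [0.518, -0.1098, 0.1035]
tool_rot: [-180.0, -0.0, 70.5]
force: [-0.1, 0.5, -1.0]
grip_width: 0.0554
grasp_force: 20.0
```

>>> step_arm(
  delta_pos=[
    [0, 0, 0.005],
    [0, 0, 0.01],
    [0, 0, 0.01],
  ],
  rot=[
    [0, 0, 0],
    [0, 0, 0],
    [0, 0, 0],
  ],
  gripper=[-1, -1, -1],
)

```text
time_s: 9.35
tool_pos: [0.5179, -0.1097, 0.1014]
tool_rot: [-180.0, 0.0, 70.6]
force: [0.3, 0.4, -2.3]
grip_width: 0.0552
grasp_force: 20.0
```

>>> step_arm(
  delta_pos=[
    [0, 0, 0.005],
    [0, 0, 0.01],
    [0, 0, 0.01],
  ],
  rot=[
    [0, 0, 0],
    [0, 0, 0],
    [0, 0, 0],
  ],
  gripper=[-1, -1, -1],
)

```text
time_s: 9.72
tool_pos: [0.518, -0.1098, 0.0994]
tool_rot: [-180.0, -0.0, 70.6]
force: [0.6, 0.1, -2.7]
grip_width: 0.0555
grasp_force: 20.0
```

>>> step_arm(
  delta_pos=[
    [0, 0, 0.005],
    [0, 0, 0.01],
    [0, 0, 0.01],
  ],
  rot=[
    [0, 0, 0],
    [0, 0, 0],
    [0, 0, 0],
  ],
  gripper=[-1, -1, -1],
)

```text
time_s: 10.1
tool_pos: [0.518, -0.1098, 0.0975]
tool_rot: [-180.0, 0.0, 70.6]
force: [0.5, -0.3, -1.7]
grip_width: 0.0554
grasp_force: 20.0
```

>>> step_arm(
  delta_pos=[
    [0, 0, 0.005],
    [0, 0, 0.01],
    [0, 0, 0.01],
  ],
  rot=[
    [0, 0, 0],
    [0, 0, 0],
    [0, 0, 0],
  ],
  gripper=[-1, -1, -1],
)

```text
time_s: 10.48
tool_pos: [0.518, -0.1098, 0.0955]
tool_rot: [-180.0, -0.0, 70.6]
force: [0.6, -0.2, -1.9]
grip_width: 0.0555
grasp_force: 20.0
```

>>> step_arm(
  delta_pos=[
    [0, 0, 0.005],
    [0, 0, 0.01],
    [0, 0, 0.01],
  ],
  rot=[
    [0, 0, 0],
    [0, 0, 0],
    [0, 0, 0],
  ],
  gripper=[-1, -1, -1],
)

```text
time_s: 10.85
tool_pos: [0.5181, -0.1098, 0.0936]
tool_rot: [180.0, -0.0, 70.6]
force: [-0.4, -0.5, -1.1]
grip_width: 0.056
grasp_force: 20.0
```

>>> step_arm(
  delta_pos=[
    [0, 0, 0.003],
    [0, 0, 0.003],
  ],
  rot=[
    [0, 0, 0],
    [0, 0, 0],
  ],
  gripper=[-1, -1],
)

```text
time_s: 11.1
tool_pos: [0.5181, -0.1098, 0.0931]
tool_rot: [180.0, -0.0, 70.6]
force: [-0.3, 0.3, 0.5]
grip_width: 0.0556
grasp_force: 20.0
```

>>> step_arm(
  delta_pos=[
    [0, -0.0015, 0.0015],
    [0.0005, -0.003, 0.003],
    [0.001, -0.0043, 0.0045],
    [0.0016, -0.0056, 0.006],
    [0.0025, -0.0067, 0.0075],
    [0.0025, -0.0067, 0.0075],
  ],
  rot=[
    [0, 0, 0.093],
    [0, 0, 0.186],
    [0, 0, 0.279],
    [0, 0, 0.372],
    [0, 0, 0.465],
    [0, 0, 0.465],
  ],
  gripper=[-1, -1, -1, -1, -1, -1],
)

```text
time_s: 11.85
tool_pos: [0.5175, -0.1089, 0.0919]
tool_rot: [180.0, -0.1, 30.7]
force: [0.5, 0.3, 2.1]
grip_width: 0.0556
grasp_force: 20.0
```

```bash
python3 - <<'E'
from h import *
o=env.get_obs(); print(o['tool_pos'],o['tool_rot'],o['force'].round(2),o['wrist_torque'].round(3),o['grip_width'])
E
```

```text
[ 0.51752356 -0.10893755  0.09194077] [ 1.79955213e+02 -5.68509748e-02  3.07076460e+01] [0.51 0.33 2.08] [-0.136  0.072 -0.051] 0.055550515135569495
```

>>> step_arm(
  delta_pos=[
    [0.0002, -0.0018, 0.002],
    [0.0006, -0.0036, 0.004],
    [0.0014, -0.0053, 0.006],
    [0.0014, -0.0053, 0.006],
  ],
  rot=[
    [0, 0, 0.116],
    [0, 0, 0.233],
    [0, 0, 0.349],
    [0, 0, 0.349],
  ],
  gripper=[-1, -1, -1, -1],
)

```text
time_s: 12.35
tool_pos: [0.5174, -0.1079, 0.0909]
tool_rot: [180.0, -0.1, 0.9]
force: [-0.5, -0.2, 3.2]
grip_width: 0.0552
grasp_force: 20.0
```

```bash
python3 - <<'E'
from h import *
o=env.get_obs(); print(o['tool_pos'],o['tool_rot'],o['force'].round(2),o['wrist_torque'].round(3),o['grip_width'])
E
```

```text
[ 0.51736554 -0.10792957  0.09085511] [ 1.79987767e+02 -8.67166171e-02  8.54082425e-01] [-0.53 -0.17  3.18] [-0.131  0.12  -0.041] 0.05523464239465846
```

>>> step_arm(
  delta_pos=[
    [0.0001, -0.0015, 0.0015],
    [0.0003, -0.0022, 0.003],
    [0.0003, -0.0022, 0.003],
  ],
  rot=[
    [0, 0, 0.07],
    [0, 0, 0.14],
    [0, 0, 0.14],
  ],
  gripper=[-1, -1, -1],
  squeeze=12,
)

```text
time_s: 12.72
tool_pos: [0.5174, -0.1075, 0.0902]
tool_rot: [-180.0, -0.1, -11.1]
force: [0.7, 0.3, 4.2]
grip_width: 0.0553
grasp_force: 12.0
```

```bash
python3 - <<'E'
from h import *
o=env.get_obs(); print(o['tool_pos'],o['tool_rot'],o['force'].round(2),o['wrist_torque'].round(3),o['grip_width'])
E
```

```text
[ 0.51735265 -0.10747395  0.09019289] [-1.79988952e+02 -7.86028911e-02 -1.11240837e+01] [0.68 0.26 4.24] [-0.046  0.099 -0.043] 0.05534026717283194
```

>>> step_arm(
  delta_pos=[
    [0, -0.001, 0.0005],
    [0, -0.001, 0.0005],
  ],
  rot=[
    [0, 0, 0.058],
    [0, 0, 0.058],
  ],
  gripper=[-1, -1],
)

```text
time_s: 12.98
tool_pos: [0.5173, -0.1073, 0.09]
tool_rot: [-180.0, -0.1, -16.1]
force: [0.6, -0.3, 4.6]
grip_width: 0.0557
grasp_force: 12.0
```

```bash
python3 - <<'E'
from h import *
o=env.get_obs(); print(o['tool_pos'],o['tool_rot'],o['force'].round(2),o['wrist_torque'].round(3),o['grip_width'])
E
```

```text
[ 0.5173405  -0.10728333  0.09000156] [-1.79982710e+02 -7.46778441e-02 -1.61327450e+01] [ 0.57 -0.31  4.64] [-0.056  0.04  -0.032] 0.05568528920355381
```

>>> step_arm(
  delta_pos=[
    [0, -0.001, 0.0005],
    [0, -0.001, 0.0005],
  ],
  rot=[
    [0, 0, 0.058],
    [0, 0, 0.058],
  ],
  gripper=[-1, -1],
)

```text
time_s: 13.22
tool_pos: [0.5175, -0.1073, 0.0899]
tool_rot: [-180.0, -0.1, -21.1]
force: [2.1, -1.2, 5.1]
grip_width: 0.0553
grasp_force: 12.0
```

```bash
python3 - <<'E'
from h import *
o=env.get_obs(); print(o['tool_pos'],o['tool_rot'],o['force'].round(2),o['wrist_torque'].round(3),o['grip_width'])
E
```

```text
[ 0.51748311 -0.10730296  0.08989519] [-1.79996642e+02 -9.01010671e-02 -2.11339916e+01] [ 2.13 -1.16  5.09] [-0.175 -0.108  0.068] 0.055346502304314406
```

Wrist torque stepped from -0.03 to +0.07 N m after 92° of turn, with the rim about 1.0 mm above the foot. That is the stop, so I'm letting go.

>>> step_arm(
  delta_pos=[
    [0, 0, 0],
    [0, 0, 0],
    [0, 0, 0],
    [0, 0, 0],
    [0, 0, -0.1],
    [0, 0, -0.3],
    [0, 0, -0.5],
    [0, 0, -0.7],
    [0, 0, -0.7],
  ],
  rot=[
    [0, 0, 0],
    [0, 0, 0],
    [0, 0, 0],
    [0, 0, 0],
    [0, 0, 0],
    [0, 0, 0],
    [0, 0, 0],
    [0, 0, 0],
    [0, 0, 0],
  ],
  gripper=[0.3, 1, 1, 1, 1, 1, 1, 1, 1],
)

```text
time_s: 14.35
tool_pos: [0.5188, -0.1074, 0.2327]
tool_rot: [-179.8, -0.3, -21.4]
force: [-0.3, -0.1, -1.1]
grip_width: 0.087
grasp_force: 0.0
```

```bash
python3 - <<'E'
from h import *
snap('scene','s4'); snap('wrist','w4')
a=cv2.resize(cv2.imread('pics/s4.png')[120:250,125:275],(450,390),interpolation=3); b=cv2.resize(cv2.imread('pics/w4.png')[80:340,160:390],(345,390))
cv2.imwrite('pics/c4.png',np.hstack([a,b])); o=env.get_obs(); print(o['force'],o['grip_width'],o['tool_pos'])
for z in (.103,.106,.1075): print(z,proj('s4',[.5191,-.108,z]),proj('w4',[.5191,-.108,z]))
E
```

```text
[-0.85210991  0.38565357 -0.94467094] 0.08677674028473614 [ 0.51666371 -0.10689848  0.22930141]
0.103 (np.float64(197.2970549945424), np.float64(164.68406330606678)) (np.float64(281.1716146255716), np.float64(205.32432326708852))
0.106 (np.float64(197.12202242406397), np.float64(163.41208449756553)) (np.float64(281.18159869952916), np.float64(206.23544151662963))
0.1075 (np.float64(197.0342565315783), np.float64(162.77428117304194)) (np.float64(281.1866655619195), np.float64(206.69782899606432))
```

View pics/c4.png

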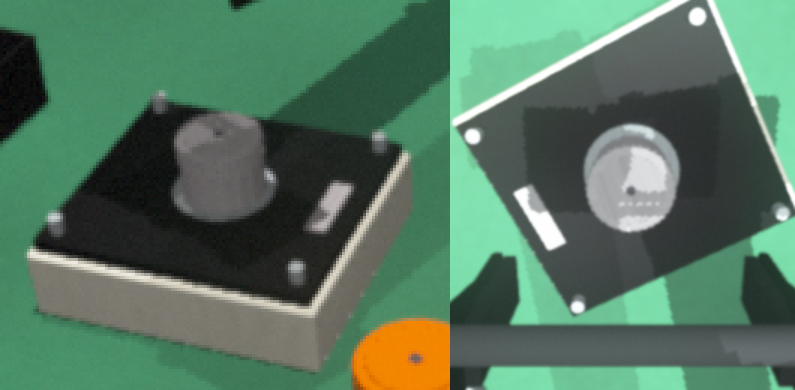

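The cap sits level and concentric on the port. Its centre dot is at scene (198,164), against a predicted (197,165) for fully home. The fingers are open and clear, so I'm handing in.

```bash
python3 -c "
from cell import env
print(env.sign_off())"
```

```text
the job is handed in; nothing more can be done
None
```

The cap is on the port and let go: it dropped into the thread start after about 10° backwards, then turned about 92° forward to where the torque rose at its stop, rim about 1 mm above the foot by arm position; handed in at about 14.4 s, with no verdict returned.

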